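# Tighten a bearing lock ring with a pin spanner

### The arm

A 6-joint arm with a two-finger parallel gripper is mounted at the origin on a cart in front of the work surface, level with it; the furniture and walls round the work are solid. World frame = base frame: x ahead of the robot, y to its left, z up, the work surface at z = 0. Lengths are in m, angles in degrees, forces in N, time in s.
With the tool pointing down it reaches from about 0.375 to 0.9 m from the base axis. Payload 3.1 kg.
Tool frame: the origin (TCP) lies on the centre line of the jaws, within the pads' length; the fingertips stand finger_overhang ahead of it and the grasp point (between the pads) lies 5 mm behind it (finger_overhang is the distance from the TCP to the fingertips, in m); z points along the fingers, y is the line along which they close (so a half turn about z gives the same grasp; the last joint's range is limited). The gripper opens to 87 mm and grips with 3 to 60 N. Pads are 19 mm wide; open, the fingers measure 117 mm over their backs; the gripper's body (75 mm by 190 mm) begins 51 mm behind the grasp point.
Start: joints at [-84.884, 30.224, 82.088, -0, 67.689, -10.227], TCP at [0.165, -0.603, 0.237] pointing down, gripper open.
Joint ranges: [-176.69, 176.69], [-43.24, 126.21], [12.49, 139.97], [-82, 262], [0, 151.66], [-163.58, 163.58]. Speed limits (degrees/s): [159.86, 159.86, 180, 180, 180, 180].

### API

Orientations are given as a 3x3 rotation matrix whose columns are the frame's x, y, z axes.
In Python, from rig import read_state, capture, calibration, hand_in, finger_overhang gives the robot as it stands.
- The arm moves only by the tool send_rows, never from a script. Its argument "plan" is a list of rows, each a list of 5 numbers: the closure in counts, from 0 (fully open) to 255 (shut), then the shift along the tool's x, y, z in m, then the turn about the tool's z in rad. A call has 1 to 20 rows; each row shifts and turns the commanded pose from where the row before left it, along the tool's axes as they then stand; what a row does not reach is not made up. A row lasts 1/12 s, in which the tool goes at most 41.7 mm and 7.16 degrees, less where a joint would pass 70% of its speed; a pose out of reach is approached as far as the arm can. A call is refused whole if a number of a shift passes 0.0417 or a number of a turn 0.125, either way. A call with a gripper value outside its range is refused whole. The fingers move at their own pace and stop on an object; the grip force is fixed at half the most. Time passes only in rows, so rows that do not move let the fingers close. It gives the time, the measured TCP pose, the force, the opening and the grip force at its end, in the units of the state.
- read_state(): the state, without advancing time (a new reading comes with each control period).
- capture(name): name is "scene" or "top" or "wrist"; returns (picture, depth): 420x560x3 uint8, blue, green, red; 420x560 float32, m along the optical axis (not along the pixel's ray), 0 where there is no reading.
- calibration(name): a dict with "fx", "fy", "cx", "cy" (pixels), "xyz" and "rotation" of the camera in the world. Camera axes: x right, y down, z forward; pixel columns grow to the right and rows downward; lengths in m; the calibration is good to about 2 mm. The wrist camera is an equidistant fisheye: a pixel r from the principal point sees the ray r / f radians off the axis. A picture is of the moment at which its call begins: read the wrist's pose just before it. calibration takes no time and is no camera call; for the wrist camera it gives the pose at the moment of the call.
- hand_in(): hands the job in; it is judged then, once.
The state is a dict: "time_s": time; "joint_positions": joint angles; "qvel": joint speeds; "tau": joint torques, N m; "position": TCP position; "tcp_rot": TCP orientation; "force": force on the tool from outside, world axes, zero at the start; "moment": the same for the moment, N m; "opening": opening from 0.0 (shut) to 1.0 (fully open); "grasp_force": force on a finger pad.
Only numpy, scipy, OpenCV 4.12 (cv2) and the standard library are available. Lean on these libraries where they do the work, as an engineer would, in place of code of your own. Each camera call takes 0.05 s, during which the arm holds its last target. There are 200 camera calls.

### The job

Take the orange-handled pin spanner out of its blue rest, feel both of its prongs fully home into the two holes of the brass lock ring on the bearing stand with light pressure only, and do not turn the ring before they are home. Then turn the ring clockwise until it is up against its seat and keep it tight there for a moment with the red pointer in the green band, never beyond it into the red. Put the spanner back upright in its rest, let go, and leave the other things on the bench alone.

Things in the scene. Friction and masses are not known exactly. Their poses are not given: they have to be found in the camera images.
- pin_spanner: T-handled pin spanner, 180 g, prongs down. Origin midway between the prong tips; z up, x through both prongs. Prongs 6 mm thick, tips chamfered 1.8 mm, 8 mm long, centred 20 mm either side of the axis on x. Dark head 54 (x) x 16 mm, 8 to 20 mm above the origin; stem 14 mm thick to 38 mm; orange grip 34 (x) x 22 (y) mm, 38 to 80 mm above the origin: grasp it across the 22 mm (y).
- prong_a (a point): tip of the prong at +x of the spanner
- prong_b (a point): tip of the prong at -x of the spanner
- spanner_rest: fixed blue tray on a dark 100 x 70 mm foot. Origin: centre of its underside; z up, x along the tray. Pocket 62 (x) x 24 (y) mm, walls 5 mm thick, 26 mm high; a 26 x 20 mm pedestal inside, 14 mm high, carries the spanner's head, prongs hanging either side of it (either way round). Seated, the spanner's origin is 6 mm above the rest's origin, its x along the rest's x.
- bearing_stand: fixed stand: 116 mm square grey base plate 10 mm thick, aluminium column 84 mm across, brass lock ring level on top; origin at the centre of its underside, z up. A red pointer (tip 67 mm from the axis, 66 mm above the origin) and its white scale plate lie on the stand's -x side, within 26 degrees.
- ring_face (a point): on the ring's axis, at its top face while nothing presses on it; axes of the stand. Ring 58 mm across, 21 mm bore, 10 mm thick, two through holes 9 mm across, opposite, 20 mm from the axis. A prong that is home is 8 mm deep, the spanner's head on the ring. The line through the holes lies within 0.45 rad (26 degrees) either side of the x axis; where is not reported: see or feel it.
- lock_ring (a joint): clockwise turn (seen from above) of the lock ring in the bearing, rad: starts between 0 and 0.3, meets its seat (hard end) at 0.75. It turns against about 0.25 N m of friction and stays where it is left; prongs that merely rub on its face can drag it round if pressed with more than about 15 N.
- reaction_arm (a joint): clockwise twist of the sprung plate that carries the ring, shown by the red pointer, rad: 5 N m/rad, 0 at rest, springs back when let go. About 0.05 while the ring is being turned; the green band runs from 0.08 to 0.20 (0.4 to 1.0 N m), beyond it is red.
- wave_spring (a joint): how far the ring and its bearing are pressed down on the wave spring beneath, m: 0 at rest, moves from about 2.5 N on and then gives 1 mm for each 3 N, at most 8 mm, returns when let go. More than 6 mm (about 20 N) is pressing too hard.
- hex_key: black L-shaped hexagon key 99 mm long lying on the bench (leave alone)
- spindle: turned steel spindle 84 mm long lying on the bench (leave alone)
- threadlock: red bottle with a white nozzle, 92 mm tall (leave alone)
- grease_tube: white grease tube 144 mm long lying on the bench (leave alone)

How it is judged:
By the outcome, as a careful person would: the job done as asked, in the order asked, and still so for the second after the job is handed in, with the robot touching nothing.
It also fails if it takes over 67 s, if anything falls off the work surface, if the arm or the gripper's body presses on something with over 40 N, if the wrist force passes 120 N, or if a joint passes its speed limit or range.

## Working session

There is one attempt and no reset: what is moved stays moved. The work goes in short steps, Python scripts to look and compute and a tool call to move; the robot and the scene stay as the last step left them, time stands still between calls to the robot, and variables do not carry over. Pictures are saved under pics/ and viewed, at most 12 in all, crops included, and the job is handed in when it is done.

Besides the shell and the picture viewer there is one more tool, called by a JSON object that holds its "method" and its "body". send_rows: Moves the arm, as the interface text tells. Its arguments: {"type":"object","properties":{"plan":{"type":"array","items":{"type":"array","items":{"type":"number"}}}},"required":["plan"]}

```bash
ls; mkdir -p pics; python3 - <<'E'
from rig import *
import cv2
print(finger_overhang() if callable(finger_overhang) else finger_overhang)
s=read_state();print(s)
for n in("scene","top"):
    p,d=capture(n);cv2.imwrite(f"pics/{n}0.png",p);c=calibration(n);print(n,c)
E
```

```text
pics
0.014
{'time_s': 0.0, 'joint_positions': array([-8.48845805e+01,  3.02794698e+01,  8.21572077e+01,  3.48902087e-04,
        6.76875476e+01, -1.02266028e+01]), 'qvel': array([ 0.00060889, -0.0628376 , -0.04093056,  0.0999422 , -0.05070115,
        0.05715391]), 'tau': array([ 5.60732303e-05, -4.40035951e+01, -1.76594371e+01,  6.32677088e-02,
        5.82945021e-02, -1.64955268e-04]), 'position': array([ 0.16533641, -0.60200573,  0.23556163]), 'tcp_rot': array([[ 9.64364277e-01,  2.64577976e-01, -1.87704880e-04],
       [ 2.64577755e-01, -9.64361937e-01,  2.16000167e-03],
       [ 3.90473430e-04, -2.13269099e-03, -9.99997650e-01]]), 'force': array([-0.64318966, -0.9051992 ,  0.07172766]), 'moment': array([-0.03087925, -0.00661872, -0.04398048]), 'grasp_force': 0.0, 'opening': 1.006493181329368}
scene {'fx': 471.1579298740532, 'fy': 471.1579298740532, 'cx': 275.7496989114794, 'cy': 215.82994159254406, 'xyz': array([ 0.20987278, -0.53673608,  0.65833418]), 'rotation': array([[ 0.65092221, -0.53800844,  0.53558117],
       [-0.75914372, -0.46034003,  0.46020416],
       [-0.00104427, -0.70614019, -0.70807128]])}
top {'fx': 411.44786132443187, 'fy': 411.44786132443187, 'cx': 273.16373401457963, 'cy': 211.60527069048925, 'xyz': array([ 0.43557596, -0.12139446,  0.92555344]), 'rotation': array([[-0.0041081 , -0.97225469,  0.23388873],
       [-0.99997603,  0.00269033, -0.00638045],
       [ 0.00557419, -0.23390933, -0.97224244]])}
```

View pics/top0.png

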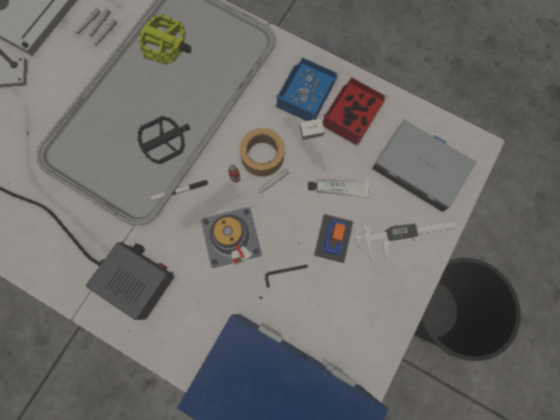

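View pics/scene0.png

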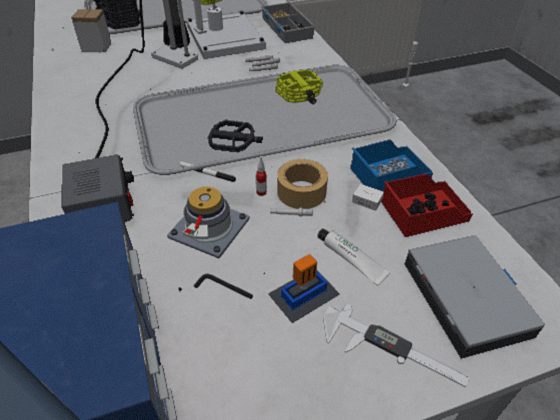

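Top view: the spanner is in its rest at about (338,233), and the stand with its brass ring is at (229,231), pointer at (238,255). The hex key, bottle, spindle and tube lie between and around them. The scene view agrees.

```bash
cat > h.py <<'E'
import numpy as np, cv2
from rig import *
def onplane(c,uv,z):
    uv=np.atleast_2d(np.asarray(uv,float))
    x=(uv-[c["cx"],c["cy"]])/[c["fx"],c["fy"]]
    if c.get("fish"):
        r=np.hypot(*(x.T))+1e-12; x3=np.c_[x/r[:,None]*np.sin(r)[:,None],np.cos(r)]
    else: x3=np.c_[x,np.ones(len(x))]
    d=x3@np.asarray(c["rotation"]).T; o=np.asarray(c["xyz"])
    return (o+d*((z-o[2])/d[:,2])[:,None])
def blobs(mask,roi,n=3,amin=15):
    u0,v0,u1,v1=roi; m=np.zeros(mask.shape,np.uint8); m[v0:v1,u0:u1]=mask[v0:v1,u0:u1]
    cs=cv2.findContours(m,cv2.RETR_EXTERNAL,cv2.CHAIN_APPROX_NONE)[0]
    return [k for k in sorted(cs,key=cv2.contourArea,reverse=True)[:n] if cv2.contourArea(k)>=amin]
def rect(c,k,z):
    P=onplane(c,k.reshape(-1,2),z)[:,:2]
    r=cv2.minAreaRect((P*1000).astype(np.float32)); return r
E
cat > m.py <<'E'
from h import *
c=calibration("top"); p=cv2.imread("pics/top0.png"); h=cv2.cvtColor(p,cv2.COLOR_BGR2HSV)
H,S,V=[h[...,i].astype(int) for i in range(3)]
for nm,m,roi,z in [("orange",(H>5)&(H<18)&(S>150)&(V>120),(315,210,360,265),.086),
 ("blue",(H>105)&(H<130)&(S>130),(315,210,360,265),.026),
 ("foot",(V<120),(310,205,362,268),.003),
 ("brass",(H>15)&(H<30)&(S>100)&(V>90),(200,205,262,270),.07),
 ("base",(V<150),(190,200,270,275),.01),
 ("red",((H<6)|(H>174))&(S>130),(215,235,262,275),.066)]:
    for k in blobs(m.astype(np.uint8),roi,2):
        (x,y),s,a=rect(c,k,z); print(nm,cv2.contourArea(k),np.round([x,y,*s,a],1),k.reshape(-1,2).mean(0).round(1))
cv2.imwrite("pics/topc.png",cv2.resize(p[195:280,190:370],None,fx=4.4,fy=4.4,interpolation=cv2.INTER_CUBIC))
E
python3 m.py
```

```text
orange 119.5 [ 594.6 -261.9   19.9   31.    75.3] [338.3 231.4]
blue 43.5 [ 595.9 -263.5   30.6   69.4   75.7] [331.4 239.4]
foot 1288.5 [ 595.7 -264.2   70.7  100.5   75.2] [333.3 238.2]
brass 572.5 [600.8 -30.2  58.3  57.2   0.8] [227.3 230.6]
base 5008.5 [599.  -26.9 182.  169.2  89.9] [227.1 238.5]
```

View pics/topc.png

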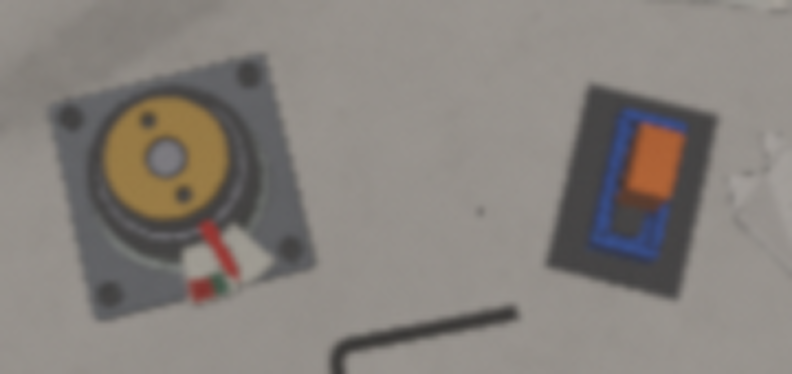

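Crop: the ring centre is at about (166,157), with dark holes at (148,119) and (184,194). The pointer tip is at (235,275) on the white plate with its green and red zones. The rest's long axis points up and slightly right. Next I'll measure the stand.

```bash
cat > m2.py <<'E'
from h import *
c=calibration("top"); p,d=capture("top"); 
def pt(u,v):
    return (np.array(c["xyz"])+np.array(c["rotation"])@np.array([(u-c["cx"])/c["fx"],(v-c["cy"])/c["fy"],1])*d[v,u]).round(4)
for n,(u,v) in dict(ringL=(218,231),ringT=(233,222),column=(246,225),base=(245,252),orange=(339,231),bench=(290,250)).items(): print(n,pt(u,v))
z=.066
C=lambda x,y:(190+(x+.5)/4.4-.5,195+(y+.5)/4.4-.5)
for z in (.066,.07):
    a,b,r=onplane(c,[C(148,119),C(184,194),C(166,157)],z)[:,:2]
    print(z,a.round(4),b.round(4),"mid",((a+b)/2).round(4),"sep",np.linalg.norm(a-b).round(4),"ang",np.degrees(np.arctan2(*(a-b)[::-1])).round(1),"bore",r.round(4))
q=onplane(c,[C(50,108),C(265,54),C(315,265),C(98,320)],.01)[:,:2]
print("base corners",q.round(4).tolist(),"ctr",q.mean(0),[np.linalg.norm(q[i]-q[i-1]).round(4) for i in range(4)], "x ang",np.degrees(np.arctan2(*((q[0]+q[1]-q[2]-q[3]))[::-1])))
print("tip",onplane(c,[C(235,275)],.066))
E
python3 m2.py
```

```text
ringL [ 0.5973 -0.0118  0.0818]
ringT [ 0.6163 -0.0427  0.0822]
column [ 0.6167 -0.068   0.049 ]
base [ 0.5573 -0.0667  0.0522]
orange [ 0.5955 -0.2633  0.0873]
bench [ 0.5688 -0.1652 -0.0006]
0.066 [ 0.6206 -0.0204] [ 0.5837 -0.0386] mid [ 0.6021 -0.0295] sep 0.0411 ang 26.2 bore [ 0.6018 -0.0295]
0.07 [ 0.6197 -0.0209] [ 0.583 -0.039] mid [ 0.6014 -0.0299] sep 0.0409 ang 26.2 bore [ 0.601 -0.03 ]
base corners [[0.6386, 0.037], [0.6671, -0.0739], [0.5566, -0.1003], [0.5292, 0.0088]] ctr [ 0.59790062 -0.03210397] [np.float64(0.1129), np.float64(0.1145), np.float64(0.1136), np.float64(0.1125)] x ang 13.932875823391313
tip [[ 0.5446021  -0.06357169  0.066     ]]
```

{"method": "send_rows", "body": {"plan": [[0,0,0,0,0.105],[0,0,0,0,0.105],[0,0,0,0,0.105],[0,0,0,0,0.105],[0,0,0,0,0.105],[0,0.025,-0.033,0,0],[0,0.025,-0.033,0,0],[0,0.025,-0.033,0,0],[0,0.025,-0.033,0,0],[0,0.025,-0.033,0,0],[0,0.025,-0.033,0,0],[0,0.025,-0.033,0,0],[0,0.025,-0.033,0,0],[0,0.025,-0.033,0,0],[0,0.025,-0.033,0,0],[0,0.025,-0.033,0,0],[0,0.025,-0.033,0,0],[0,0.025,-0.033,0,0],[0,0.0,0,0,0],[0,0,0,0,0]]}}

```text
time_s: 1.82
position: [0.5901, -0.2684, 0.2359]
tcp_rot: [[0.968, -0.25, -0.001], [-0.25, -0.968, 0.0], [-0.001, 0.0, -1.0]]
force: [0.3, -0.0, -0.4]
opening: 1.0
grasp_force: 0.0
```

```bash
cat > w.py <<'E'
from h import *
import sys
def wrist(name):
    s=read_state(); c=dict(calibration("wrist"),fish=1); p,d=capture("wrist"); cv2.imwrite(f"pics/{name}.png",p)
    import pickle; pickle.dump((s,c,p,d),open(f"{name}.pkl","wb")); return s,c,p,d
if __name__=="__main__":
    s,c,p,d=wrist(sys.argv[1]); print(s["position"].round(4),s["force"].round(2),c["fx"],c["cx"],c["cy"],c["xyz"].round(4),c["rotation"].round(3).tolist())
    h=cv2.cvtColor(p,cv2.COLOR_BGR2HSV);H,S,V=[h[...,i].astype(int) for i in range(3)]
    for nm,m,z in [("orange",(H>5)&(H<18)&(S>150)&(V>100),.086),("blue",(H>105)&(H<130)&(S>130),.026),("brass",(H>15)&(H<30)&(S>90)&(V>80),.082)]:
        for k in blobs(m.astype(np.uint8),(0,0,560,420),2,100):
            (x,y),sz,a=rect(c,k,z); print(nm,cv2.contourArea(k),np.round([x,y,*sz,a],1),k.reshape(-1,2).mean(0).round(1))
E
python3 w.py w1
```

```text
[ 0.5901 -0.2684  0.2359] [ 0.28 -0.02 -0.4 ] 325.19226210127806 278.69370696741055 204.71652447512216 [ 0.659  -0.2863  0.3831] [[-0.251, -0.935, -0.251], [-0.968, 0.243, 0.064], [0.001, 0.259, -0.966]]
orange 720.0 [ 597.8 -264.3   20.6   32.8   74.7] [271.6 188.7]
blue 711.5 [ 598.3 -265.4   34.1   71.7   75.3] [273.2 178.6]
brass 4560.0 [ 781.8 -122.2   90.5   90.    54. ] [95.3 55.4]
brass 469.5 [617.5 -37.7  52.9  22.1  75.4] [ 75.8 225.3]
```

View pics/w1.png

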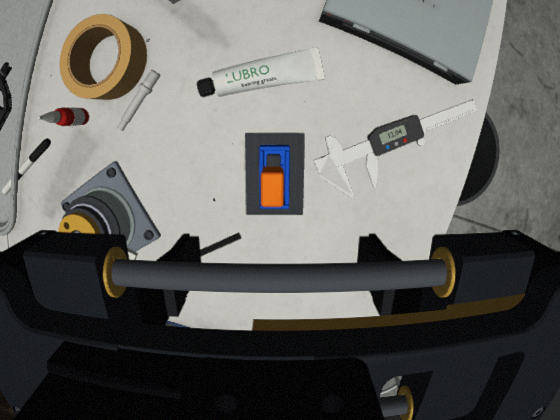

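Wrist view: the orange grip is at (272,189), centred in the tray, with clear bench all round. The grip is at about (0.597,-0.264), yaw -15°, which agrees with the top view. Descending.

{"method": "send_rows", "body": {"plan": [[0,0.0052,-0.006,0.03,0.009],[0,0,0,0.03,0],[0,0,0,0.03,0],[0,0,0,0.03,0],[0,0,0,0.025,0],[0,0,0,0.02,0],[0,0,0,0.01,0],[0,0,0,0,0],[0,0,0,0,0]]}}

```text
time_s: 2.62
position: [0.5947, -0.2671, 0.0617]
tcp_rot: [[0.964, -0.265, -0.0], [-0.265, -0.964, 0.0], [-0.0, 0.0, -1.0]]
force: [0.6, 0.1, 1.0]
opening: 1.003
grasp_force: 0.0
```

{"method": "send_rows", "body": {"plan": [[255,0,0,0,0],[255,0,0,0,0],[255,0,0,0,0],[255,0,0,0,0],[255,0,0,0,0],[255,0,0,0,0],[255,0,0,0,0],[255,0,0,0,0],[255,0,0,0,0],[255,0,0,0,0],[255,0,0,0,0],[255,0,0,0,0]]}}

```text
time_s: 3.62
position: [0.5954, -0.2659, 0.0615]
tcp_rot: [[0.965, -0.263, -0.0], [-0.263, -0.965, 0.0], [-0.0, -0.0, -1.0]]
force: [0.5, -0.0, -0.0]
opening: 0.249
grasp_force: 30.0
```

{"method": "send_rows", "body": {"plan": [[255,0,0,-0.008,0],[255,0,0,-0.02,0],[255,0,0,-0.03,0],[255,0,0,-0.03,-0.12],[255,0,0,-0.03,-0.12],[255,0,0,-0.03,-0.12],[255,0,0,-0.03,-0.12],[255,0,0,0,-0.12],[255,0,0,0,-0.12],[255,0.0057,-0.0261,0,0],[255,0.0057,-0.0261,0,0],[255,0.0057,-0.0261,0,0],[255,0.0057,-0.0261,0,0],[255,0.0057,-0.0261,0,0],[255,0.0057,-0.0261,0,0],[255,0.0057,-0.0261,0,0],[255,0.0057,-0.0261,0,0],[255,0,0,0,0],[255,0,0,0,0],[255,0,0,0,0]]}}

```text
time_s: 5.28
position: [0.5452, -0.0587, 0.24]
tcp_rot: [[0.899, 0.439, 0.001], [0.439, -0.899, -0.001], [0.001, 0.001, -1.0]]
force: [0.4, -0.2, -1.2]
opening: 0.25
grasp_force: 30.0
```

```bash
python3 w.py w2
```

```text
[ 0.5452 -0.0587  0.24  ] [ 0.44 -0.18 -1.25] 325.19226210127806 278.69370696741055 204.71652447512216 [ 0.6089 -0.028   0.3873] [[0.438, -0.869, -0.232], [-0.899, -0.422, -0.115], [0.002, 0.259, -0.966]]
orange 1039.0 [ 435.8 -112.9   30.1   51.9   26.2] [278.6 303.5]
orange 714.0 [499.6 -81.6  41.1  52.   25.9] [272.6 250.9]
blue 1578.5 [ 598.1 -258.2   46.5   72.6   75.2] [437.4 215. ]
brass 2962.0 [599.8 -31.8  57.8  57.8  71.1] [277.5 130.1]
brass 2435.5 [ 757.2 -100.9   57.8  103.2   35.6] [413.6  23.9]
```

View pics/w2.png

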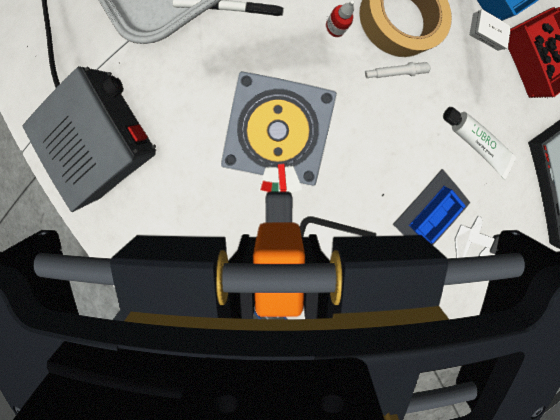

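Wrist view: the ring is at (277,130), with its holes above and below it at about (277,110) and (277,151), nearly in line with the held spanner (head at (279,207)). Measuring the hole centres and the spanner's line.

```bash
cat > holes.py <<'E'
from h import *
import pickle,sys
s,c,p,d=pickle.load(open(sys.argv[1]+".pkl","rb"))
g=cv2.cvtColor(p,cv2.COLOR_BGR2HSV); 
brass=((g[...,0]>15)&(g[...,0]<32)&(g[...,1]>90)&(g[...,2]>120)).astype(np.uint8)
k=[k for k in blobs(brass,(200,60,360,190),1)][0]
f=np.zeros_like(brass); cv2.drawContours(f,[cv2.convexHull(k)],-1,1,-1); f=cv2.erode(f,np.ones((5,5)))
hs=blobs(f&(1-brass),(200,60,360,190),4,8)
z=.082
for q in hs:
    m=cv2.moments(q); u=[m["m10"]/m["m00"],m["m01"]/m["m00"]]; w=onplane(c,[u],z)[0]; print(cv2.contourArea(q),np.round(u,1),w.round(4))
v,u=np.nonzero(f); 
print("depth ring z", np.median([ (c["xyz"]+c["rotation"]@(np.array([np.sin(r)*a/r,np.sin(r)*b/r,np.cos(r)])*d[y,x]/np.cos(r)))[2] for x,y in zip(u[::20],v[::20]) for a,b in [((x-c["cx"])/c["fx"],(y-c["cy"])/c["fy"])] for r in [np.hypot(a,b)]]))
# head top face (dark) line in view: 
hh=((g[...,2]<90)).astype(np.uint8); 
for y in range(196,222,4):
    xs=np.nonzero(g[y,255:305,2]<95)[0]+255; print(y,xs.min(),xs.max())
E
python3 holes.py w2
```

```text
326.0 [277.6 130.1] [ 0.5999 -0.0318  0.082 ]
44.0 [277.5 151.2] [ 0.582  -0.0404  0.082 ]
43.0 [277.5 108.9] [ 0.6177 -0.0231  0.082 ]
depth ring z 0.08097587741974144
196 266 291
200 266 291
204 266 291
208 266 291
212 266 291
216 266 291
220 266 304
```

```bash
python3 - <<'E'
from h import *
import pickle
s,c,p,d=pickle.load(open("w2.pkl","rb"))
print(p[184:204,270:288].mean(axis=(1,2)).round(0))
R=s["tcp_rot"]
for u,z in [((278.5,192),.2045),((278.5,192),.1925),((278.5,193),.2045)]:
    w=onplane(c,[u],z)[0]; print(u,((w-s["position"])@R).round(4))
E
```

```text
[112. 114. 113. 113. 112. 109. 119.  78.  35.  25.  38.  55.  64.  68.
  74.  76.  77.  77.  76.  77.]
(278.5, 192) [0.0294 0.0005 0.0355]
(278.5, 192) [0.0266 0.0005 0.0475]
(278.5, 193) [0.0288 0.0005 0.0355]
```

{"method": "send_rows", "body": {"plan": [[255,0.015,-0.0005,0,0],[255,0.02,0,0,0],[255,0.02,0,0,0],[255,0.005,0,0.02,0],[255,0,0,0.03,0],[255,0,0,0.025,0],[255,0,0,0.012,0],[255,0,0,0.005,0],[255,0,0,0,0],[255,0,0,0,0],[255,0,0,0,0]]}}

```text
time_s: 6.25
position: [0.5998, -0.0324, 0.1488]
tcp_rot: [[0.899, 0.438, 0.003], [0.438, -0.899, -0.001], [0.002, 0.002, -1.0]]
force: [0.6, 0.4, -1.0]
opening: 0.25
grasp_force: 30.0
```

```bash
cat > st.py <<'E'
from h import *
s=read_state();print(s["time_s"],s["position"].round(5),"F",s["force"].round(2),"M",s["moment"].round(3),"yaw",np.degrees(np.arctan2(s["tcp_rot"][1,0],s["tcp_rot"][0,0])).round(2),s["joint_positions"].round(1))
E
python3 st.py; python3 w.py w3|tail -3
```

```text
6.25 [ 0.59978 -0.03235  0.14881] F [ 0.62  0.4  -1.01] M [ 0.032  0.035 -0.045] yaw 25.96 [-13.7  34.6  90.4  -0.   54.9  50.3]
blue 1077.5 [ 588.4 -264.3   47.    63.    25.6] [461.4 296. ]
brass 9580.5 [768.8 -85.3  76.5 101.4  37.9] [441.7  50.6]
brass 2345.5 [608.3 -26.9  40.   57.9  27.7] [276.8 208.9]
```

View pics/w3.png

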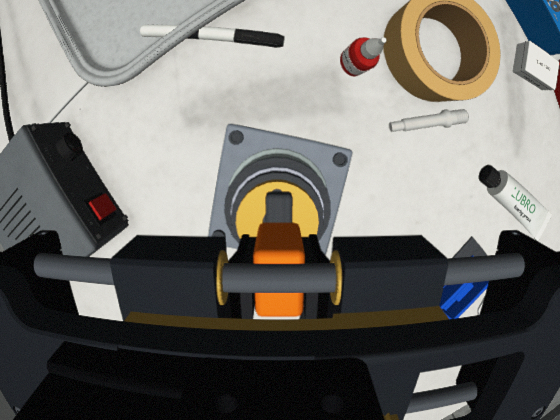

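Wrist view: the head (u 266–291) sits over the ring (u 236–318, centre about 277), so it is about 1 mm to the side. I'll correct that and feel downward.

{"method": "send_rows", "body": {"plan": [[255,0,-0.0009,0.004,0],[255,0,0,0.003,0],[255,0,0,0.002,0],[255,0,0,0.001,0],[255,0,0,0.001,0],[255,0,0,0.001,0],[255,0,0,0.001,0],[255,0,0,0,0],[255,0,0,0,0]]}}

```text
time_s: 7.05
position: [0.5982, -0.0308, 0.1345]
tcp_rot: [[0.899, 0.438, -0.0], [0.438, -0.899, 0.0], [-0.0, -0.0, -1.0]]
force: [0.5, 0.6, -1.7]
opening: 0.246
grasp_force: 30.0
```

```bash
python3 st.py
```

```text
7.05 [ 0.59815 -0.03076  0.13446] F [ 0.5   0.6  -1.74] M [ 0.027 -0.03   0.047] yaw 26.0 [-13.6  35.7  91.1   0.   53.3  50.4]
```

{"method": "send_rows", "body": {"plan": [[255,0,0,0.001,0],[255,0,0,0.001,0],[255,0,0,0,0],[255,0,0,0,0]]}}

```text
time_s: 7.38
position: [0.5981, -0.0308, 0.1325]
tcp_rot: [[0.899, 0.438, -0.0], [0.438, -0.899, 0.0], [-0.0, -0.0, -1.0]]
force: [-0.1, 1.2, -1.1]
opening: 0.251
grasp_force: 30.0
```

{"method": "send_rows", "body": {"plan": [[255,0,0,0.001,0],[255,0,0,0.001,0],[255,0,0,0,0],[255,0,0,0,0]]}}

```text
time_s: 7.72
position: [0.5981, -0.0308, 0.1304]
tcp_rot: [[0.899, 0.438, -0.0], [0.438, -0.899, 0.0], [-0.0, -0.0, -1.0]]
force: [-0.3, 1.0, -1.8]
opening: 0.249
grasp_force: 30.0
```

```bash
python3 st.py
```

```text
7.7167 [ 0.59807 -0.03077  0.13044] F [-0.25  1.02 -1.8 ] M [ 0.03  -0.003 -0.004] yaw 26.0 [-13.6  36.   91.2   0.   52.8  50.4]
```

{"method": "send_rows", "body": {"plan": [[255,0,0,0.001,0],[255,0,0,0,0],[255,0,0,0,0]]}}

```text
time_s: 7.97
position: [0.5982, -0.0308, 0.1295]
tcp_rot: [[0.899, 0.438, -0.0], [0.438, -0.899, 0.0], [-0.0, -0.0, -1.0]]
force: [-0.1, -0.5, -1.3]
opening: 0.251
grasp_force: 30.0
```

{"method": "send_rows", "body": {"plan": [[255,0,0,0.001,0],[255,0,0,0,0],[255,0,0,0,0]]}}

```text
time_s: 8.22
position: [0.5982, -0.0308, 0.129]
tcp_rot: [[0.899, 0.438, 0.0], [0.438, -0.899, -0.0], [0.0, 0.0, -1.0]]
force: [-0.3, 0.1, 2.5]
opening: 0.252
grasp_force: 30.0
```

{"method": "send_rows", "body": {"plan": [[255,0,0,0.001,0],[255,0,0,0,0],[255,0,0,0,0]]}}

```text
time_s: 8.47
position: [0.5983, -0.0308, 0.128]
tcp_rot: [[0.899, 0.438, 0.0], [0.438, -0.899, -0.0], [0.0, 0.0, -1.0]]
force: [-0.9, 1.0, 5.1]
opening: 0.25
grasp_force: 30.0
```

Contact came at z about 0.129, 8 mm below the face touch height, and the net force is about 6 N, so the prongs are home. Turning clockwise now.

{"method": "send_rows", "body": {"plan": [[255,0,0,0,0.03],[255,0,0,0,0.04],[255,0,0,0,0.04],[255,0,0,0,0.04],[255,0,0,0,0.04],[255,0,0,0,0.03],[255,0,0,0,0],[255,0,0,0,0]]}}

```text
time_s: 9.13
position: [0.5988, -0.0312, 0.128]
tcp_rot: [[0.972, 0.233, 0.002], [0.233, -0.972, -0.001], [0.001, 0.001, -1.0]]
force: [0.1, -1.3, 4.5]
opening: 0.249
grasp_force: 30.0
```

```bash
python3 st.py
```

```text
9.1333 [ 0.5988  -0.03123  0.12802] F [ 0.08 -1.35  4.5 ] M [-0.209  0.15   0.167] yaw 13.49 [-13.6  36.2  91.3  -0.1  52.4  62.9]
```

{"method": "send_rows", "body": {"plan": [[255,0,0,0,0.04],[255,0,0,0,0.04],[255,0,0,0,0.04],[255,0,0,0,0.04],[255,0,0,0,0.02],[255,0,0,0,0],[255,0,0,0,0]]}}

```text
time_s: 9.72
position: [0.5988, -0.0311, 0.128]
tcp_rot: [[0.998, 0.055, 0.001], [0.055, -0.998, -0.001], [0.001, 0.001, -1.0]]
force: [-0.8, -0.8, 5.1]
opening: 0.247
grasp_force: 30.0
```

```bash
python3 st.py; python3 - <<'E'
from h import *
p,d=capture("scene"); cv2.imwrite("pics/s1.png",cv2.resize(p[170:260,150:270],None,fx=6,fy=6,interpolation=cv2.INTER_CUBIC))
E
```

```text
9.7167 [ 0.59876 -0.03113  0.12796] F [-0.78 -0.84  5.12] M [-0.192  0.138  0.256] yaw 3.16 [-13.6  36.2  91.3  -0.   52.4  73.2]
```

View pics/s1.png

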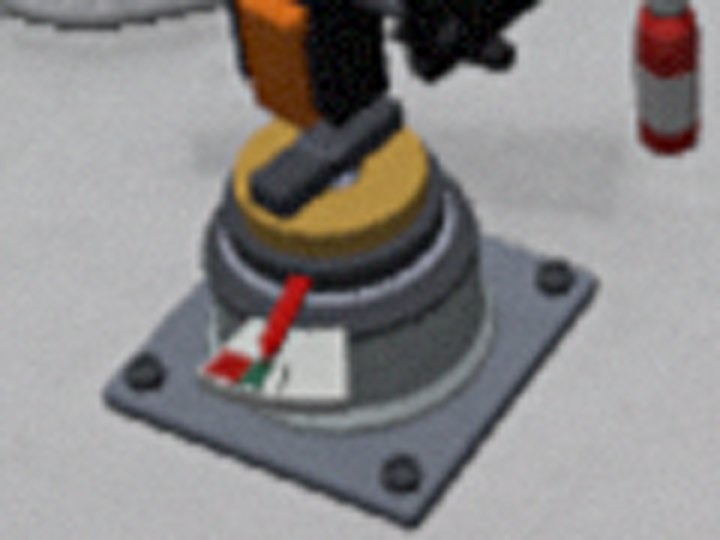

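Scene crop: the head lies flat on the ring, and the pointer tip at (265,350) sits at the near edge of the green mark (258,374), so the ring is turning. Mz is 0.26, which is the friction level. Now in small steps.

{"method": "send_rows", "body": {"plan": [[255,0,0,0,0.03],[255,0,0,0,0.03],[255,0,0,0,0],[255,0,0,0,0]]}}

```text
time_s: 10.1
position: [0.5988, -0.0311, 0.128]
tcp_rot: [[1.0, -0.005, 0.001], [-0.005, -1.0, -0.001], [0.001, 0.001, -1.0]]
force: [-0.5, -1.2, 5.4]
opening: 0.249
grasp_force: 30.0
```

```bash
python3 st.py
```

```text
10.1 [ 0.59877 -0.03114  0.12796] F [-0.52 -1.24  5.38] M [-0.197  0.149  0.283] yaw -0.28 [-13.6  36.2  91.3  -0.   52.4  76.7]
```

{"method": "send_rows", "body": {"plan": [[255,0,0,0,0.02],[255,0,0,0,0.02],[255,0,0,0,0],[255,0,0,0,0]]}}

```text
time_s: 10.43
position: [0.5988, -0.0311, 0.128]
tcp_rot: [[0.999, -0.045, 0.001], [-0.045, -0.999, -0.001], [0.002, 0.001, -1.0]]
force: [-0.2, -0.7, 6.3]
opening: 0.252
grasp_force: 30.0
```

```bash
python3 st.py
```

```text
10.4333 [ 0.59878 -0.03113  0.12797] F [-0.22 -0.66  6.27] M [-0.14   0.179  0.282] yaw -2.57 [-13.6  36.2  91.3  -0.   52.4  79. ]
```

{"method": "send_rows", "body": {"plan": [[255,0,0,0,0.02],[255,0,0,0,0.02],[255,0,0,0,0],[255,0,0,0,0]]}}

```text
time_s: 10.77
position: [0.5988, -0.0311, 0.1279]
tcp_rot: [[0.996, -0.085, 0.001], [-0.085, -0.996, -0.001], [0.001, 0.001, -1.0]]
force: [-0.2, -0.0, 5.8]
opening: 0.245
grasp_force: 30.0
```

```bash
python3 st.py
```

```text
10.7667 [ 0.59876 -0.03109  0.12795] F [-0.18 -0.01  5.78] M [-0.131  0.143  0.227] yaw -4.86 [-13.6  36.2  91.3  -0.   52.4  81.2]
```

{"method": "send_rows", "body": {"plan": [[255,0,0,0,0.02],[255,0,0,0,0.02],[255,0,0,0,0],[255,0,0,0,0]]}}

```text
time_s: 11.1
position: [0.5988, -0.0311, 0.1279]
tcp_rot: [[0.992, -0.125, 0.001], [-0.125, -0.992, -0.001], [0.002, 0.001, -1.0]]
force: [-0.4, -0.4, 5.8]
opening: 0.251
grasp_force: 30.0
```

```bash
python3 st.py
```

```text
11.1 [ 0.59876 -0.03107  0.12795] F [-0.45 -0.45  5.76] M [-0.134  0.135  0.216] yaw -7.15 [-13.6  36.2  91.3  -0.   52.4  83.5]
```

{"method": "send_rows", "body": {"plan": [[255,0,0,0,0.02],[255,0,0,0,0.02],[255,0,0,0,0],[255,0,0,0,0]]}}

```text
time_s: 11.43
position: [0.5988, -0.0311, 0.128]
tcp_rot: [[0.986, -0.164, 0.001], [-0.164, -0.986, -0.001], [0.002, 0.0, -1.0]]
force: [-0.2, -1.5, 6.0]
opening: 0.252
grasp_force: 30.0
```

```bash
python3 st.py
```

```text
11.4333 [ 0.59877 -0.03105  0.12797] F [-0.2  -1.45  6.02] M [-0.108  0.103  0.281] yaw -9.45 [-13.6  36.2  91.3  -0.   52.4  85.8]
```

{"method": "send_rows", "body": {"plan": [[255,0,0,0,0.02],[255,0,0,0,0.02],[255,0,0,0,0],[255,0,0,0,0]]}}

```text
time_s: 11.77
position: [0.5987, -0.031, 0.1279]
tcp_rot: [[0.979, -0.203, 0.001], [-0.203, -0.979, -0.001], [0.001, 0.0, -1.0]]
force: [0.3, -0.2, 4.0]
opening: 0.25
grasp_force: 30.0
```

```bash
python3 st.py
```

```text
11.7667 [ 0.59874 -0.03102  0.12794] F [ 0.33 -0.23  3.96] M [-0.092  0.154  0.271] yaw -11.74 [-13.6  36.2  91.3  -0.   52.4  88.1]
```

{"method": "send_rows", "body": {"plan": [[255,0,0,0,0.02],[255,0,0,0,0.02],[255,0,0,0,0],[255,0,0,0,0]]}}

```text
time_s: 12.1
position: [0.5988, -0.031, 0.1279]
tcp_rot: [[0.97, -0.242, 0.001], [-0.242, -0.97, -0.001], [0.002, 0.0, -1.0]]
force: [-1.2, 0.2, 5.4]
opening: 0.251
grasp_force: 30.0
```

```bash
python3 st.py
```

```text
12.1 [ 0.59875 -0.03101  0.12794] F [-1.19  0.17  5.42] M [-0.104  0.111  0.2  ] yaw -14.03 [-13.6  36.2  91.3  -0.   52.4  90.4]
```

{"method": "send_rows", "body": {"plan": [[255,0,0,0,0.02],[255,0,0,0,0.02],[255,0,0,0,0],[255,0,0,0,0]]}}

```text
time_s: 12.43
position: [0.5988, -0.031, 0.128]
tcp_rot: [[0.96, -0.281, 0.002], [-0.281, -0.96, -0.001], [0.002, 0.0, -1.0]]
force: [-0.4, -0.6, 5.1]
opening: 0.253
grasp_force: 30.0
```

```bash
python3 st.py
```

```text
12.4333 [ 0.59877 -0.031    0.12798] F [-0.42 -0.6   5.08] M [-0.017  0.149  0.234] yaw -16.32 [-13.6  36.2  91.3  -0.   52.4  92.7]
```

{"method": "send_rows", "body": {"plan": [[255,0,0,0,0.02],[255,0,0,0,0.02],[255,0,0,0,0],[255,0,0,0,0]]}}

```text
time_s: 12.77
position: [0.5988, -0.031, 0.128]
tcp_rot: [[0.948, -0.319, 0.001], [-0.319, -0.948, -0.001], [0.002, 0.0, -1.0]]
force: [0.1, -0.7, 4.9]
opening: 0.253
grasp_force: 30.0
```

```bash
python3 st.py
```

```text
12.7667 [ 0.59877 -0.03097  0.12795] F [ 0.14 -0.68  4.91] M [-0.074  0.14   0.211] yaw -18.62 [-13.6  36.2  91.3  -0.   52.4  95. ]
```

{"method": "send_rows", "body": {"plan": [[255,0,0,0,0.02],[255,0,0,0,0.02],[255,0,0,0,0],[255,0,0,0,0]]}}

```text
time_s: 13.1
position: [0.5988, -0.031, 0.1279]
tcp_rot: [[0.934, -0.357, 0.001], [-0.357, -0.934, -0.001], [0.002, 0.0, -1.0]]
force: [-0.1, -0.7, 6.0]
opening: 0.25
grasp_force: 30.0
```

```bash
python3 st.py;  python3 - <<'E'
from h import *
p,d=capture("scene"); cv2.imwrite("pics/s2.png",cv2.resize(p[170:260,150:270],None,fx=6,fy=6,interpolation=cv2.INTER_CUBIC))
E
```

```text
13.1 [ 0.59877 -0.03097  0.12794] F [-0.06 -0.73  5.95] M [-0.02   0.128  0.334] yaw -20.89 [-13.6  36.2  91.3  -0.   52.4  97.3]
```

View pics/s2.png

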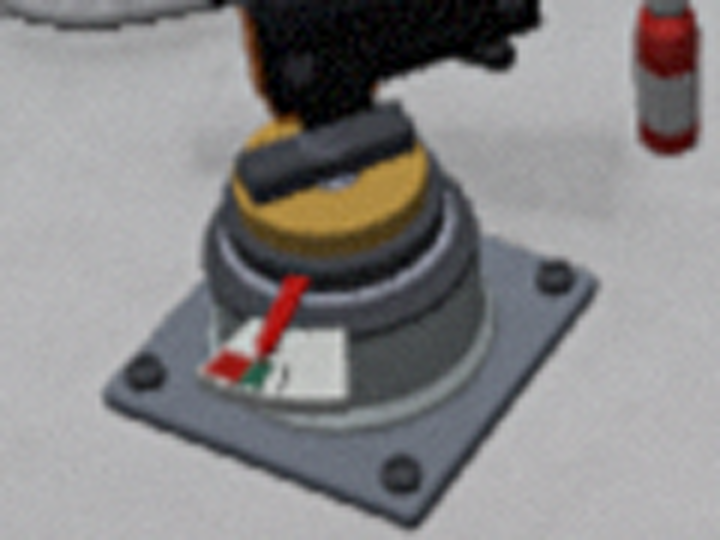

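Scene crop: the pointer tip is now at (262,350), moving into the green at (256,374), and Mz is up to 0.33, so the seat has just been met. Small steps from here.

{"method": "send_rows", "body": {"plan": [[255,0,0,0,0.015],[255,0,0,0,0.015],[255,0,0,0,0],[255,0,0,0,0]]}}

```text
time_s: 13.48
position: [0.5987, -0.0309, 0.1279]
tcp_rot: [[0.923, -0.384, 0.001], [-0.384, -0.923, -0.001], [0.002, 0.0, -1.0]]
force: [-1.1, 0.2, 5.4]
opening: 0.25
grasp_force: 30.1
```

```bash
python3 st.py
```

```text
13.4833 [ 0.59875 -0.03092  0.12794] F [-1.13  0.25  5.36] M [-0.041  0.139  0.464] yaw -22.57 [-13.6  36.2  91.3  -0.   52.4  99. ]
```

{"method": "send_rows", "body": {"plan": [[255,0,0,0,0.015],[255,0,0,0,0.015],[255,0,0,0,0.015],[255,0,0,0,0],[255,0,0,0,0],[255,0,0,0,0],[255,0,0,0,0]]}}

```text
time_s: 14.07
position: [0.5988, -0.0309, 0.128]
tcp_rot: [[0.906, -0.424, 0.001], [-0.424, -0.906, -0.001], [0.002, 0.0, -1.0]]
force: [0.0, 0.1, 3.6]
opening: 0.247
grasp_force: 30.2
```

```bash
python3 st.py; python3 - <<'E'
from h import *
p,d=capture("scene"); cv2.imwrite("pics/s3.png",cv2.resize(p[200:245,170:230],None,fx=10,fy=10,interpolation=cv2.INTER_CUBIC))
E
```

```text
14.0667 [ 0.59877 -0.03092  0.12796] F [0.03 0.09 3.64] M [0.053 0.116 0.627] yaw -25.1 [-13.6  36.2  91.3  -0.   52.4 101.5]
```

View pics/s3.png

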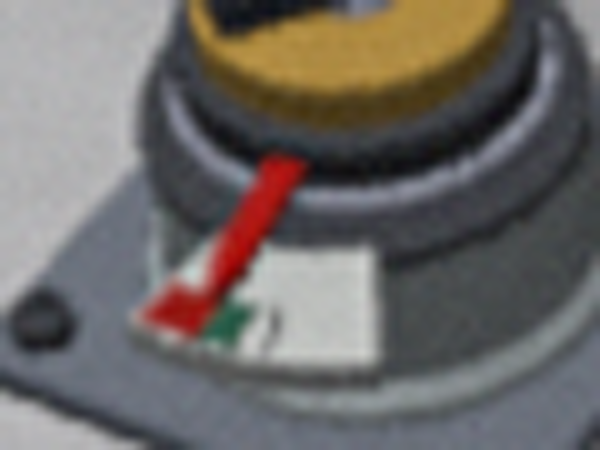

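Scene crop: the pointer runs from (285,165) to its tip at about (215,285). It overhangs the plate, so parallax shifts it against the green mark at (228,323). Mz of 0.63 N m means about 0.125 rad, mid-green. I'll hold and cross-check the angle.

{"method": "send_rows", "body": {"plan": [[255,0,0,0,0],[255,0,0,0,0],[255,0,0,0,0],[255,0,0,0,0],[255,0,0,0,0],[255,0,0,0,0],[255,0,0,0,0],[255,0,0,0,0],[255,0,0,0,0],[255,0,0,0,0]]}}

```text
time_s: 14.95
position: [0.5988, -0.0309, 0.128]
tcp_rot: [[0.906, -0.424, 0.001], [-0.424, -0.906, -0.001], [0.002, 0.0, -1.0]]
force: [-0.1, 0.5, 5.2]
opening: 0.25
grasp_force: 30.2
```

```bash
python3 st.py; python3 - <<'E'
from h import *
c=calibration("scene"); p1,_=capture("scene"); p0=cv2.imread("pics/scene0.png")
for p in (p0,p1):
    h=cv2.cvtColor(p,cv2.COLOR_BGR2HSV); m=(((h[...,0]<6)|(h[...,0]>174))&(h[...,1]>150)&(h[...,2]>90))
    v,u=np.nonzero(m[216:227,180:215]); q=np.c_[u+180,v+216]
    w=onplane(c,q,.066)[:,:2]; vx,vy,x0,y0=cv2.fitLine(w.astype(np.float32),cv2.DIST_L2,0,.0001,.0001).ravel()
    cen=w.mean(0)-np.array([.5995,-.0315]); print(len(q),"line",np.arctan2(vy,vx)%np.pi,"centroid dir",np.arctan2(*cen[::-1]), np.linalg.norm(cen))
E
```

```text
14.95 [ 0.59875 -0.03091  0.12796] F [-0.07  0.48  5.24] M [0.038 0.097 0.581] yaw -25.1 [-13.6  36.2  91.3  -0.   52.4 101.5]
41 line 0.5643874 centroid dir -2.584663853108221 0.04650686899328527
43 line 0.4330425 centroid dir -2.686424612827139 0.04769160383755843
```

Both methods agree at about 0.12 rad, and it has been held for more than 1 s. Unwinding into the hole slack and lifting straight out.

{"method": "send_rows", "body": {"plan": [[255,0,0,0,-0.045],[255,0,0,0,-0.045],[255,0,0,0,-0.045],[255,0,0,0,-0.035],[255,0,0,0,0],[255,0,0,0,0]]}}

```text
time_s: 15.5
position: [0.5988, -0.031, 0.1279]
tcp_rot: [[0.963, -0.268, 0.002], [-0.268, -0.963, -0.0], [0.002, -0.0, -1.0]]
force: [0.3, 0.0, 6.1]
opening: 0.252
grasp_force: 30.0
```

```bash
python3 st.py
```

```text
15.5 [ 0.59879 -0.03098  0.12795] F [0.27 0.04 6.06] M [-0.15   0.228 -0.052] yaw -15.53 [-13.6  36.2  91.3   0.   52.4  91.9]
```

{"method": "send_rows", "body": {"plan": [[255,0,0,-0.002,0],[255,0,0,-0.002,0],[255,0,0,-0.003,0],[255,0,0,-0.003,0],[255,0,0,-0.004,0],[255,0,0,-0.006,0],[255,0,0,-0.02,0],[255,0,0,-0.02,0],[255,0,0,0,0],[255,0,0,0,0]]}}

```text
time_s: 16.33
position: [0.5988, -0.0308, 0.1887]
tcp_rot: [[0.963, -0.268, 0.003], [-0.268, -0.963, -0.001], [0.003, -0.0, -1.0]]
force: [-0.7, -0.0, -2.0]
opening: 0.249
grasp_force: 30.0
```

```bash
python3 st.py
```

```text
16.3333 [ 0.59884 -0.03081  0.18873] F [-0.67 -0.04 -2.04] M [ 0.051  0.027 -0.004] yaw -15.53 [-13.6  31.5  88.7   0.   59.7  91.9]
```

{"method": "send_rows", "body": {"plan": [[255,0,0,-0.02,0.005],[255,0.0075,0.0284,0,0],[255,0.0075,0.0284,0,0],[255,0.0075,0.0284,0,0],[255,0.0075,0.0284,0,0],[255,0.0075,0.0284,0,0],[255,0.0075,0.0284,0,0],[255,0.0075,0.0284,0,0],[255,0.0075,0.0284,0,0],[255,0,0,0,-0.005],[255,0,0,0,0],[255,0,0,0,0]]}}

```text
time_s: 17.33
position: [0.5929, -0.2648, 0.2059]
tcp_rot: [[0.963, -0.269, -0.003], [-0.269, -0.963, 0.003], [-0.003, -0.002, -1.0]]
force: [-0.1, 0.8, -1.6]
opening: 0.246
grasp_force: 30.0
```

```bash
python3 st.py; python3 w.py w4; python3 - <<'E'
import cv2
p=cv2.imread("pics/w4.png");cv2.imwrite("pics/w4c.png",cv2.resize(p[130:330,180:380],None,fx=3,fy=3))
E
```

```text
17.3333 [ 0.59286 -0.26483  0.2059 ] F [-0.1   0.78 -1.56] M [ 0.07   0.008 -0.004] yaw -15.58 [-33.9  34.1  79.9   0.   66.2  71.6]
[ 0.5929 -0.2648  0.2059] [-0.1   0.78 -1.56] 325.19226210127806 278.69370696741055 204.71652447512216 [ 0.6617 -0.2845  0.353 ] [[-0.27, -0.929, -0.252], [-0.963, 0.26, 0.071], [-0.001, 0.262, -0.965]]
orange 1011.5 [ 496.6 -238.    45.9   25.7   74.4] [278.7 303.2]
orange 650.5 [ 546.1 -251.7   46.1   13.9   74.4] [278.7 256.7]
blue 1547.5 [ 598.7 -265.3   33.8   72.8   74.9] [277.8 184. ]
brass 5192.0 [ 780.7 -123.7   89.9   88.9   42.9] [83.7 59.4]
brass 501.5 [611.2 -45.5  48.5  26.4  48.4] [ 72.5 241.8]
```

View pics/w4c.png

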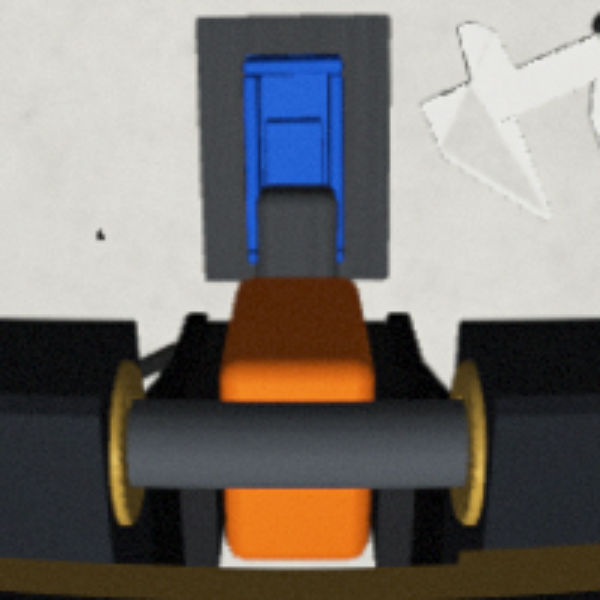

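Crop: the head (u 257–337) lines up with the tray (u 245–342), within about 1 mm sideways and with no visible twist. Lowering part-way and checking.

{"method": "send_rows", "body": {"plan": [[255,0,0,0.02,0],[255,0,0,0.03,0],[255,0,0,0.03,0],[255,0,0,0.02,0],[255,0,0,0.01,0],[255,0,0,0,0],[255,0,0,0,0],[255,0,0,0,0]]}}

```text
time_s: 18.05
position: [0.5952, -0.2659, 0.0991]
tcp_rot: [[0.964, -0.267, 0.003], [-0.267, -0.964, -0.002], [0.003, 0.001, -1.0]]
force: [0.3, -0.4, -1.3]
opening: 0.253
grasp_force: 30.0
```

```bash
python3 st.py
```

```text
18.05 [ 0.59519 -0.26586  0.09914] F [ 0.27 -0.4  -1.32] M [ 0.056 -0.018 -0.041] yaw -15.49 [-33.9  41.7  84.2   0.   53.9  71.6]
```

{"method": "send_rows", "body": {"plan": [[255,0,0,0.01,0.004],[255,0,0,0.01,0],[255,0,0,0.008,0],[255,0,0,0.005,0],[255,0,0,0.002,0],[255,0,0,0.001,0],[255,0,0,0,0],[255,0,0,0,0]]}}

```text
time_s: 18.72
position: [0.5942, -0.2659, 0.0615]
tcp_rot: [[0.962, -0.272, 0.001], [-0.272, -0.962, -0.0], [0.001, 0.0, -1.0]]
force: [-0.2, -1.1, -1.1]
opening: 0.253
grasp_force: 30.0
```

{"method": "send_rows", "body": {"plan": [[255,0,0,0.001,0],[255,0,0,0,0],[255,0,0,0,0]]}}

```text
time_s: 18.97
position: [0.5942, -0.266, 0.0614]
tcp_rot: [[0.962, -0.272, 0.001], [-0.272, -0.962, -0.001], [0.001, 0.0, -1.0]]
force: [-1.0, 0.1, 4.5]
opening: 0.25
grasp_force: 30.0
```

```bash
python3 st.py
```

```text
18.9667 [ 0.59424 -0.26598  0.06141] F [-0.98  0.07  4.54] M [ 0.128  0.36  -0.024] yaw -15.76 [-33.9  44.8  85.2  -0.   50.   71.8]
```

Contact came at the pick-up height, so it's seated. Releasing and lifting.

{"method": "send_rows", "body": {"plan": [[190,0,0,0,0],[150,0,0,0,0],[100,0,0,0,0],[0,0,0,0,0],[0,0,0,0,0],[0,0,0,0,0],[0,0,0,0,0],[0,0,0,0,0],[0,0,0,0,0],[0,0,0,-0.01,0],[0,0,0,-0.03,0],[0,0,0,-0.04,0],[0,0,0,-0.04,0],[0,0,0,-0.04,0],[0,-0.03,0,-0.02,0],[0,-0.03,0,0,0],[0,0,0,0,0],[0,0,0,0,0],[0,0,0,0,0]]}}

```text
time_s: 20.55
position: [0.5366, -0.2497, 0.2413]
tcp_rot: [[0.962, -0.272, 0.002], [-0.272, -0.962, -0.001], [0.002, 0.0, -1.0]]
force: [0.2, -0.6, -0.5]
opening: 0.999
grasp_force: 0.0
```

```bash
python3 st.py; python3 w.py w5|grep -E "orange|blue"; python3 - <<'E'
from h import *
p,_=capture("scene"); cv2.imwrite("pics/s5.png",p[150:360,130:400].repeat(2,0).repeat(2,1))
c=calibration("scene"); p0=cv2.imread("pics/scene0.png")
for q in(p0,p):
    h=cv2.cvtColor(q,cv2.COLOR_BGR2HSV); m=((h[...,0]>5)&(h[...,0]<18)&(h[...,1]>150)&(h[...,2]>100)).astype(np.uint8)
    k=blobs(m,(280,240,330,300),1)[0]; print(cv2.boundingRect(k))
E
```

```text
20.55 [ 0.53664 -0.24974  0.24128] F [ 0.23 -0.59 -0.47] M [0.052 0.026 0.04 ] yaw -15.78 [-35.8  27.3  86.8   0.   65.8  70. ]
orange 735.5 [ 595.6 -266.3   20.4   32.7   74.1] [278.5 130.7]
blue 1894.5 [ 597.  -264.9   34.3   71.8   74.4] [276.7 127.4]
(294, 255, 23, 17)
(294, 257, 23, 28)
```

View pics/s5.png

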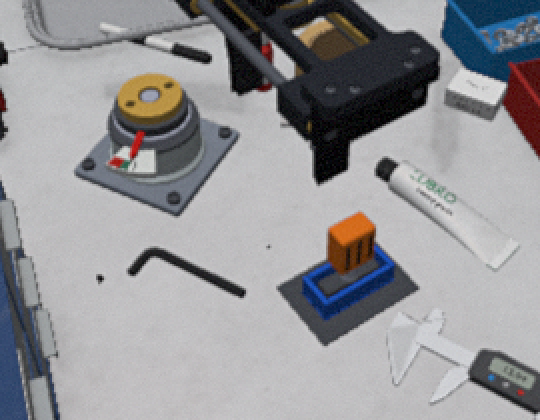

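Scene view: the spanner stands upright in its tray at (350,250), the ring has turned with the pointer back at rest, and everything else is undisturbed.

```bash
python3 -c "
from rig import *
print(hand_in())"
```

```text
the job is handed in; nothing more can be done
None
```

The job is handed in after about 21 s: both prongs went home under about 7 N before any turning, the ring was turned to its seat and held for over 1 s at about 0.6 N m (pointer at about 0.12 rad, mid-green), and the spanner is back upright in its rest, released, with nothing else touched.

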